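# Close up the mixing cups in their cradle

## Task

Tidy the three mixing cups into one nested stack lying in the aluminium cradle: the orange cup slipped over the blue one and the green cup over the orange one, slid together with the black stop to push against until each is fully home. The cups mark easily, so push gently and do not ram them together, and leave the bottle, the jar and the dish where they are.

Things in the scene. Friction and masses are not known exactly. Their poses are not given: they have to be found in the camera images.
- cradle: fixed aluminium V trough on the table, 330 mm long, 76 wide, 20 high. Origin: under its centre at table height; x axis: along it towards the black stop; z up. V bottom 8 mm above the table; its faces rise at 20 degrees to 32 mm either side. A cup lies in it on its side, centre of the foot 26 mm above the table, axis rising 13 degrees to the mouth
- cradle_end (a point): bottom of the V at the trough's stop end (x axis as the cradle). A fixed black stop block (72 mm wide, 12 thick, top 66 mm above the table) crosses the trough with its near face 35 to 85 mm before this point; its exact place differs each time and is not reported
- cup_blue: blue plastic mixing cup, a straight-sided cone (12 degrees to its axis): 80 mm tall, mouth 68 mm across, wall 2.5 mm, solid foot 19 mm thick, bevelled over its last 16 mm to a flat face 21 mm across; about 90 g, all three alike. Origin: centre of the foot face; z: along the axis to the mouth. In the cradle, mouth towards the stop, perhaps not touching it
- cup_orange: orange plastic mixing cup, a straight-sided cone (12 degrees to its axis): 80 mm tall, mouth 68 mm across, wall 2.5 mm, solid foot 19 mm thick, bevelled over its last 16 mm to a flat face 21 mm across; about 90 g, all three alike. Origin: centre of the foot face; z: along the axis to the mouth. In the cradle behind the blue cup, mouth towards it, with a gap
- cup_green: green plastic mixing cup, a straight-sided cone (12 degrees to its axis): 80 mm tall, mouth 68 mm across, wall 2.5 mm, solid foot 19 mm thick, bevelled over its last 16 mm to a flat face 21 mm across; about 90 g, all three alike. Origin: centre of the foot face; z: along the axis to the mouth. Lies loose on the table beside the cradle, foot centre 17 mm up
- cup_orange_floor (a point): centre of the orange cup's inner floor, 19 mm from its foot face along its axis; a cup that is home inside has its foot face here, so its foot lies 19 mm from the outer cup's foot
- cup_green_floor (a point): the same point of the green cup
- bottle: amber bottle, white cap, 44 mm across, 85 mm tall, standing; leave alone. Origin: centre of its underside
- jar: clear jar with blue lid, 72 mm across, 75 mm tall, standing; leave alone. Origin: centre of its underside
- dish: shallow steel dish, 84 mm across, 26 mm tall; leave alone. Origin: centre of its underside
Things that resemble listed ones, but are neither listed nor needed, are in the scene too. Several things have the shape of the cup_orange; the one meant has the colours described above. Leave any pink look-alike of the cup_blue alone.

How it is judged:
By the outcome, as a careful person would: the job done as asked, in the order asked, and still so for the second after the job is handed in, with the robot touching nothing.
It also fails if it takes over 72 s, if anything falls off the work surface, if the arm or the gripper's body presses on something with over 40 N, if the wrist force passes 120 N, or if a joint passes its speed limit or range.

## Robot

A 7-joint arm with a two-finger parallel gripper is mounted at the origin on the work surface. World frame = base frame: x ahead of the robot, y to its left, z up, the work surface at z = 0. Lengths are in mm, angles in rad, forces in N, time in s.
With the tool pointing down it reaches from about 425 to 975 mm from the base axis. Payload 16.7 kg.
Tool frame: the origin (TCP) lies midway between the tips of the shut fingers; the grasp point (between the pads) lies 19 mm behind it; z points along the fingers, y is the line along which they close (so a half turn about z gives the same grasp; the last joint's range is limited). The gripper opens to 85 mm and grips with 20 to 120 N. Pads are 22 mm wide; open, the fingers measure 114 mm over their backs; the gripper's body (76 mm by 85 mm) begins 54 mm behind the grasp point. The pads swing forward as they close: fully open they stand 13 mm farther back than shut.
Start: joints at [1.198, 0.426, 0.074, 1.606, -0.034, 1.111, -0.067], TCP at [149.12, -658.285, 231.302] pointing down, gripper open.
Joint ranges: [-2.85, 2.85], [-0.5, 2.14], [-1.23, 1.37], [0.21, 2.46], [-1.02, 4.16], [0.16, 2.05], [-2.73, 2.73]. Speed limits (rad/s): [1.89, 1.89, 2.39, 2.39, 3.01, 3.01, 3.01].

## Interface

Orientations are given as a unit quaternion [w, x, y, z].
In Python, from plant import readout, capture, ctrl, finder gives the robot as it stands.
- The arm moves only by the shell command python3 -m pendant 'ROWS' [OPENING] [FORCE]. ROWS is JSON, a list that holds one entry, the list of rows, each a list of 6 numbers: the shift along the tool's x, y, z in cm, then the turn, a rotation vector about the tool's x, y, z in degrees. A call has exactly 8 rows; each row is the pose to reach, as a shift and turn from the pose commanded when the call began, along the tool's axes at that moment; what a row does not reach only later rows make up. A row lasts 1/10 s, in which the tool goes at most 50 mm and 8.59 degrees, less where a joint would pass 70% of its speed; a pose out of reach is approached as far as the arm can. A call with a gripper value outside its range is refused whole. OPENING is the finger opening in cm, from 0 to 8.54, set as the call begins (- or left out, the last holds). The fingers move at their own pace and stop on an object; FORCE is the grip in N (left out, the last holds). Time passes only in rows, so rows that repeat a pose let the fingers close, or fill a call up. It gives the time, the measured TCP pose, the force and the opening at its end, in the units of the state.
- readout.read_state(): the state, without advancing time (a new reading comes with each control period).
- capture(name): name is "scene" or "side" or "wrist"; returns a dict with "frame" (420x560x3 uint8, red, green, blue), "depth" (420x560 float32, mm along the optical axis (not along the pixel's ray), 0 where there is no reading), "fov_y" (degrees; the focal length in pixels is half the picture's height over the tangent of half this angle, whatever the lens; pixels are square), "cx", "cy" (the principal point, pixels), "dist_coeffs" ([k1, k2, p1, p2, k3] as OpenCV has them; the pictures are not rectified), "extrinsics" (4x4, takes a point from camera to world coordinates); the wrist camera has in their place "tool_from_camera" (4x4, takes a point from camera to tool coordinates, whose origin is the TCP and whose axes are the flange's). Camera axes: x right, y up, looking along -z (the intrinsics and any distortion apply to the point x, -y, -z); pixel columns grow to the right and rows downward; lengths in mm; the calibration is good to about 2 mm. A picture is of the moment at which its call begins: read the wrist's pose just before it.
- ctrl.hand_in(): hands the job in, once; it reports no verdict.
Trained networks look in the newest picture that a camera, given by its name, has taken for a name from the list of things; names that differ only in an ending like _2 or _b are one class to them, and where a whole thing is asked for, a point or a joint stands for the part that bears it (a point fixed in the world has none). Each returns a list of dicts, best first, with "conf" (0 to 1); they miss things now and then, are a little off and sometimes report something else, mostly with a low value. They report only what shows in the picture. A call takes as long as a camera call. They do not tell look-alikes from the thing itself.
- finder.spot_in(thing, camera): "extent" ([left, top, right, bottom] in pixels, round what is visible of it).
- finder.outline_of(thing, camera): "region" (420x560 bool, what is visible of it) and "extent" ([left, top, right, bottom] in pixels, round what is visible of it).
The state is a dict: "clock": time; "joint_pos": joint angles; "joint_vel": joint speeds; "tau": joint torques, N m; "tcp_pos": TCP position; "eef_rot": TCP orientation; "force": force on the tool from outside, world axes, zero at the start; "wrist_torque": the same for the moment, N m; "finger_gap": finger opening in mm.
Only numpy, scipy, OpenCV 4.12 (cv2) and the standard library are available. Lean on these libraries where they do the work, as an engineer would, in place of code of your own. Each camera call takes 0.05 s, during which the arm holds its last target. There are 200 camera calls.

## Working session

There is one attempt and no reset: what is moved stays moved. The work goes in short steps, Python scripts to look and compute and a shell command to move; the robot and the scene stay as the last step left them, time stands still between calls to the robot, and variables do not carry over. Pictures are saved under pics/ and viewed, on a budget of 10 in all, crops included, one or two more only if the job needs it, and the job is handed in when it is done.

```bash
ls; mkdir -p pics
cat > h.py <<'E'
import numpy as np, cv2
from plant import readout, capture, ctrl, finder
from scipy.spatial.transform import Rotation as R
def st(): return readout.read_state()
def toolT(s=None):
    s=s or st(); q=s["eef_rot"]; T=np.eye(4)
    T[:3,:3]=R.from_quat([q[1],q[2],q[3],q[0]]).as_matrix(); T[:3,3]=s["tcp_pos"]; return T
def cap(n):
    s=st(); c=capture(n); c["E"]=c["extrinsics"] if "extrinsics" in c else toolT(s)@np.array(c["tool_from_camera"])
    c["E"]=np.array(c["E"]); return c
def pts(c,uv,d=None):
    uv=np.array(uv,float).reshape(-1,2); f=210/np.tan(np.radians(c["fov_y"]/2))
    K=np.array([[f,0,c["cx"]],[0,f,c["cy"]],[0,0,1]])
    n=cv2.undistortPoints(uv.reshape(-1,1,2),K,np.array(c["dist_coeffs"])).reshape(-1,2)
    if d is None: d=c["depth"][uv[:,1].astype(int),uv[:,0].astype(int)]
    p=np.c_[n[:,0]*d,-n[:,1]*d,-np.ones(len(n))*d]
    return (p@c["E"][:3,:3].T+c["E"][:3,3])[d>0]
def cloud(c,m):
    v,u=np.nonzero(m); return pts(c,np.c_[u,v])
def save(c,n): cv2.imwrite("pics/"+n,c["frame"][:,:,::-1])
def local(p):
    "world shift -> tool axes cm"
    return np.round(toolT()[:3,:3].T@np.array(p)/10,2)
E
cat > a.py <<'E'
from h import *
a=cap("scene");b=cap("side")
cv2.imwrite("pics/1.png",cv2.resize(np.hstack([a["frame"],b["frame"]])[:,:,::-1],(1120,420)))
for cam,c in(("scene",a),("side",b)):
    for t in["cradle","cup_blue","cup_orange","cup_green","bottle","jar","dish"]:
        for o in finder.outline_of(t,cam)[:4]:
            m=o["region"]; p=cloud(c,m); col=c["frame"][m].mean(0).round()
            if len(p)==0: continue
            print(cam,t,round(o["conf"],2),np.round(o["extent"]),m.sum(),col,np.median(p,0).round(),np.percentile(p,[2,98],0).round().tolist())
print(st())
E
sed -i 's/cv2.imwrite("pics\/1.png".*/save(a,"1.png");save(b,"2.png")/' a.py; python3 a.py
```

```text
pics
scene cradle 0.78 [208. 206. 314. 295.] 1776 [106. 108. 109.] [631. -80.  14.] [[577.0, -186.0, 2.0], [647.0, 136.0, 26.0]]
scene cup_blue 0.75 [257. 208. 293. 242.] 875 [ 15.  48. 112.] [615.   2.  53.] [[581.0, -37.0, 16.0], [633.0, 39.0, 75.0]]
scene cup_blue 0.62 [318. 228. 353. 261.] 808 [130.  63.  85.] [740.  62.  14.] [[712.0, 26.0, 1.0], [781.0, 97.0, 65.0]]
scene cup_orange 0.92 [251. 267. 301. 306.] 1042 [150. 121.   3.] [ 731. -152.   43.] [[698.0, -169.0, 18.0], [773.0, -123.0, 64.0]]
scene cup_orange 0.88 [222. 235. 260. 277.] 1004 [142.  60.   7.] [ 621. -121.   52.] [[588.0, -161.0, 22.0], [639.0, -84.0, 75.0]]
scene cup_orange 0.84 [168. 232. 206. 262.] 853 [149.  69.  95.] [ 494. -157.   36.] [[440.0, -186.0, 3.0], [510.0, -114.0, 64.0]]
scene cup_green 0.87 [201. 187. 231. 225.] 727 [12. 78. 32.] [444.   0.  43.] [[409.0, -40.0, 14.0], [457.0, 39.0, 65.0]]
scene bottle 0.81 [368. 187. 389. 230.] 550 [102.  84.  71.] [764. 220.  45.] [[740.0, 210.0, 2.0], [781.0, 242.0, 87.0]]
scene bottle 0.38 [296. 145. 327. 167.] 413 [90. 89. 93.] [476. 369.  17.] [[444.0, 3
[... 1771 characters left out ...]
lock': 0.8, 'joint_pos': array([ 1.19848197,  0.42607162,  0.07386938,  1.60601073, -0.03407805,
        1.11080038, -0.06712674]), 'joint_vel': array([-0.00162994, -0.00314665, -0.00076316, -0.00102621, -0.00044514,
       -0.00153823, -0.00027031]), 'tau': array([-2.86149727e-03, -9.49445987e+01,  3.75537425e+00, -4.63873959e+01,
        1.90273096e-02,  2.62593217e-03, -4.71635599e-05]), 'tcp_pos': array([ 149.14249437, -658.27489074,  231.31507674]), 'eef_rot': array([-1.84501867e-05,  9.93803263e-01,  1.11153384e-01,  1.04769992e-05]), 'force': array([ 0.3684187 , -0.19412925,  0.34994044]), 'wrist_torque': array([ 0.01059554,  0.03625957, -0.02599883]), 'finger_gap': 85.49897055104404}
```

View pics/1.png

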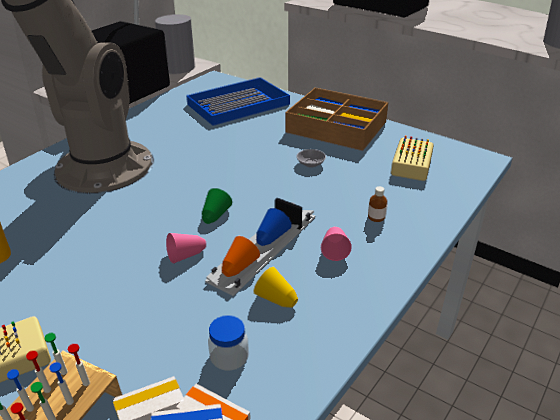

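View pics/2.png

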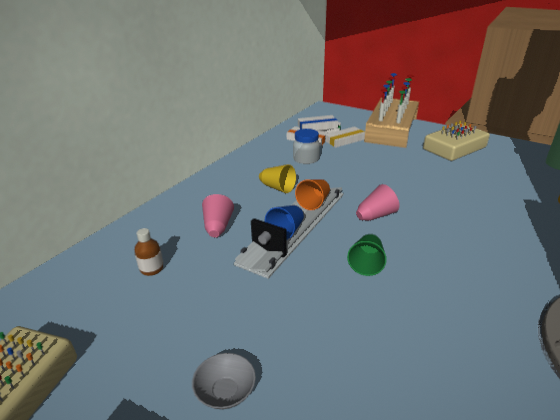

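The scene picture shows the cradle running along about +y: blue cup (273,226) by the black stop, orange (240,258) behind it, and green at (215,206) on the robot's side. The side picture shows the mouths facing +y, green included at (368,255). I'll move above the cradle for a close look.

```bash
python3 -m pendant '[[[28.5,-23.6,-15,0,0,0],[28.5,-23.6,-15,0,0,0],[28.5,-23.6,-15,0,0,0],[28.5,-23.6,-15,0,0,0],[28.5,-23.6,-15,0,0,0],[28.5,-23.6,-15,0,0,0],[28.5,-23.6,-15,0,0,0],[28.5,-23.6,-15,0,0,0]]]' && python3 -m pendant '[[[28.5,-23.7,0,0,0,-68],[28.5,-23.7,0,0,0,-68],[28.5,-23.7,0,0,0,-68],[28.5,-23.7,0,0,0,-68],[28.5,-23.7,0,0,0,-68],[28.5,-23.7,0,0,0,-68],[28.5,-23.7,0,0,0,-68],[28.5,-23.7,0,0,0,-68]]]' && python3 -m pendant '[[[0,0,0,0,0,-13.7],[0,0,0,0,0,-13.7],[0,0,0,0,0,-13.7],[0,0,0,0,0,-13.7],[0,0,0,0,0,-13.7],[0,0,0,0,0,-13.7],[0,0,0,0,0,-13.7],[0,0,0,0,0,-13.7]]]'
cat > b.py <<'E'
from h import *
import sys
c=cap("wrist"); save(c,sys.argv[1]); print(np.round(c["E"],2).tolist())
for t in["cradle","cup_blue","cup_orange","cup_green"]:
    for o in finder.outline_of(t,"wrist")[:3]:
        m=o["region"]; p=cloud(c,m); col=c["frame"][m].mean(0).round()
        if len(p): print(t,round(o["conf"],2),np.round(o["extent"]),m.sum(),col,np.median(p,0).round(),np.percentile(p,[1,99],0).round().tolist())
np.savez("w.npz",**{k:np.array(v) for k,v in c.items()})
s=st();print(s["clock"],s["joint_pos"].round(2),s["tcp_pos"].round(1),toolT(s)[:3,:2].T.round(3).tolist(),s["force"].round(1))
E
python3 b.py 3.png
```

```text
clock: 1.6
tcp_pos: [375.7, -363.4, 382.4]
eef_rot: [0.0, 0.994, 0.111, 0.0]
force: [0.9, -0.1, 0.4]
finger_gap: 85.2
clock: 2.4
tcp_pos: [602.3, -66.3, 381.2]
eef_rot: [-0.001, 0.758, 0.652, 0.001]
force: [-0.9, 0.1, -0.1]
finger_gap: 85.3
clock: 3.2
tcp_pos: [600.5, -71.1, 381.4]
eef_rot: [0.0, 0.679, 0.734, 0.0]
force: [-0.1, -0.3, -0.1]
finger_gap: 85.6
[[1.0, -0.07, -0.03, 592.82], [0.08, 0.94, 0.32, 11.38], [0.0, -0.32, 0.95, 524.31], [0.0, 0.0, 0.0, 1.0]]
cradle 0.65 [261.  22. 314. 222.] 4963 [135. 135. 132.] [601.  13.  15.] [[563.0, -185.0, 0.0], [644.0, 142.0, 44.0]]
cup_blue 0.94 [265.  88. 308. 145.] 1733 [16. 44. 97.] [602.  13.  57.] [[571.0, -36.0, 12.0], [633.0, 46.0, 75.0]]
cup_orange 0.73 [263. 164. 303. 217.] 1473 [162.  70.   9.] [ 607. -102.   52.] [[575.0, -160.0, 12.0], [636.0, -78.0, 75.0]]
cup_orange 0.72 [185. 169. 228. 222.] 1324 [206. 107. 137.] [ 483. -143.   47.] [[443.0, -181.0, 4.0], [506.0, -103.0, 64.0]]
cup_orange 0.71 [324. 182. 373. 221.] 1377 [192. 159.   6.] [ 713. -134.   42.] [[688.0, -167.0, 2.0], [769.0, -105.0, 65.0]]
cup_green 0.71 [157.  81. 198. 136.] 1646 [17. 72. 31.] [438.   8.  47.] [[396.0, -38.0, 2.0], [456.0, 44.0, 65.0]]
3.45 [ 0.43  0.26 -0.51  1.54  0.13  1.38 -0.02] [600.5 -71.  381.3] [[-0.078, 0.997, 0.0], [0.997, 0.078, -0.0]] [ 0.4  0.5 -0.5]
```

```bash
cat > fit.py <<'E'
from h import *
def cone(p,name,tilt,zf,yaw0,fixaxis=None):
    # fit frustum: foot xy + yaw, radial residual of visible outer surface
    from scipy.optimize import least_squares
    def res(q):
        a=np.array([np.cos(q[2])*np.cos(tilt),np.sin(q[2])*np.cos(tilt),np.sin(tilt)])
        d=p-[q[0],q[1],zf]; s=d@a; r=np.linalg.norm(d-np.outer(s,a),axis=1)
        prof=np.where(s<16,10.5+ (17+16*.2126-10.5)*s/16,17+s*.2126)
        out=np.maximum(np.maximum(-s,s-80),0)
        return np.r_[(r-prof)*np.where(s<0,.3,1),out]
    x0=[*np.median(p,0)[:2]-40*np.array([np.cos(yaw0),np.sin(yaw0)]),yaw0]
    f=least_squares(res,x0,loss="soft_l1",f_scale=2); print(name,"foot",f.x[:2].round(1),"yaw",np.degrees(f.x[2]).round(1),"cost",round(f.cost/len(p),2)); return f.x
def cradle_axis(c):
    v,u=np.mgrid[0:420,0:560]; uv=np.c_[u.ravel(),v.ravel()]; d=c["depth"].ravel(); k=d>0
    P=pts(c,uv); I=c["frame"].reshape(-1,3)[k].astype(float)
    m=(abs(P[:,0]-605)<60)&(abs(P[:,1]+15)<190)&(P[:,2]>15)&(P[:,2]<24)&(np.ptp(I,axis=1)<30)&(I.mean(1)>60)
    return P[m],I[m]
if __name__=="__main__":
    z=np.load("w.npz"); c={k:z[k] for k in z.files}; c["fov_y"]=float(c["fov_y"])
    hsv=cv2.cvtColor(c["frame"],cv2.COLOR_RGB2HSV); H=hsv[:,:,0].astype(int); S=hsv[:,:,1]
    allp=lambda m: cloud(c,cv2.erode(m.astype(np.uint8),np.ones((3,3)))>0)
    for n,box,hr in(("blue",(265,88,308,145),(105,125)),("orange",(263,164,303,217),(5,17)),("green",(157,81,198,136),(50,85))):
        m=np.zeros(H.shape,bool); m[box[1]-3:box[3]+3,box[0]-3:box[2]+3]=1
        m&=(H>=hr[0])&(H<=hr[1])&(S>120); p=allp(m); p=p[p[:,2]>8]
        t=(12,17) if n=="green" else (13,26)
        cone(p,n,np.radians(t[0]),t[1],np.radians(94))
    P,I=cradle_axis(c); print(len(P))
    for lo in range(-180,150,30):
        q=P[(P[:,1]>=lo)&(P[:,1]<lo+30)]
        if len(q)>5: print(lo+15,len(q),np.percentile(q[:,0],[2,98]).round(1))
    print("y ends",np.percentile(P[:,1],[.5,99.5]))
    v,u=np.mgrid[0:420,0:560]; k=(c["depth"].ravel()>0)
    A=pts(c,np.c_[u.ravel(),v.ravel()]); I=c["frame"].reshape(-1,3)[k]
    b=A[(I.max(1)<50)&(A[:,2]>50)&(A[:,2]<75)&(abs(A[:,0]-600)<50)&(A[:,1]>20)&(A[:,1]<160)]
    print("stop",len(b),np.percentile(b,[2,50,98],0).round(1).tolist())
E
python3 fit.py
```

```text
blue foot [603.9 -37.2] yaw 92.5 cost 0.48
orange foot [ 609.3 -160.5] yaw 92.7 cost 0.81
green foot [441.1 -38.3] yaw 104.8 cost 0.34
2150
-165 213 [575.8 641.6]
-135 134 [575.4 641. ]
-105 22 [574.4 640.1]
-75 187 [571.8 637.8]
-45 313 [571.  637.1]
-15 214 [570.1 636.1]
15 83 [567.8 635.3]
45 175 [566.5 633.2]
75 162 [567.1 632.6]
105 309 [566.2 631.1]
135 285 [564.6 630.1]
y ends [-185.18518498  142.35904293]
stop 469 [[566.6, 71.7, 53.1], [599.4, 77.4, 65.9], [632.3, 84.0, 67.8]]
```

View pics/3.png

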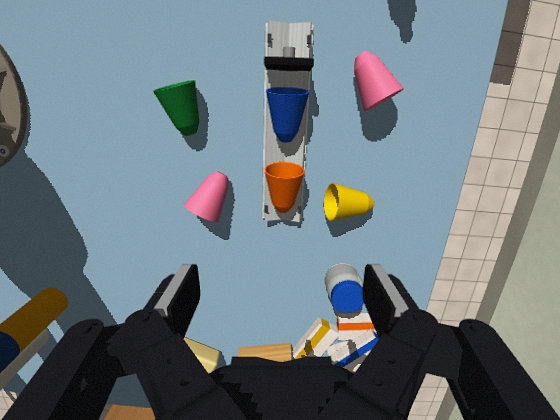

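The wrist picture shows all three cups and the stop clearly: blue (287,115), orange (284,190), green (180,108), stop (288,62). The fit gives cradle yaw ≈ 92.2° with centreline x≈603−0.038(y+15). The stop's near face is at y≈71.5, and the cup feet are at y −37 (blue) and −160 (orange). I'll push orange with shut fingers tilted 13°, keeping the tool square to its foot.

```bash
python3 -m pendant '[[[-12.9,0,23.1,0.3,13,2.3],[-12.9,0,23.1,0.3,13,2.3],[-12.9,0,23.1,0.3,13,2.3],[-12.9,0,23.1,0.3,13,2.3],[-12.9,0,23.1,0.3,13,2.3],[-12.9,0,23.1,0.3,13,2.3],[-12.9,0,23.1,0.3,13,2.3],[-12.9,0,23.1,0.3,13,2.3]]]' 0 20
cat > s.py <<'E'
from h import *
import sys
s=st(); t=np.array(eval(sys.argv[1])) if len(sys.argv)>1 else s["tcp_pos"]
print(s["clock"],s["tcp_pos"].round(1),toolT(s)[:3,:].T[:3].round(3).tolist(),s["force"].round(2),s["finger_gap"].round(1),"move cm",local(t-s["tcp_pos"]))
E
python3 s.py "[610,-197,20]"
```

```text
clock: 4.25
tcp_pos: [611.5, -198.6, 151.9]
eef_rot: [-0.084, 0.689, 0.716, 0.076]
force: [0.4, -0.0, 1.1]
finger_gap: -0.1Traceback (most recent call last):
  File "s.py", line 4, in <module>
    print(s["clock"],s["tcp_pos"].round(1),toolT(s)[:3,:].T[:3].round(3).tolist(),s["force"].round(2),s["finger_gap"].round(1),"move cm",local(t-s["tcp_pos"]))
                                                                                                      ^^^^^^^^^^^^^^^^^^^^^
AttributeError: 'float' object has no attribute 'round'
```

```bash
sed -i 's/s\["finger_gap"\].round(1)/round(s["finger_gap"],1)/' s.py; python3 -m pendant '[[[-1.4,-0.1,6.5,0,0,0],[-2.1,-0.1,10,0,0,0],[-2.5,-0.1,11.5,0,0,0],[-2.8,-0.1,12.9,0,0,0],[-2.8,-0.1,12.9,0,0,0],[-2.8,-0.1,12.9,0,0,0],[-2.8,-0.1,12.9,0,0,0],[-2.8,-0.1,12.9,0,0,0]]]'; python3 s.py "[609.5,-175,20]"
```

```text
clock: 5.05
tcp_pos: [609.1, -198.4, 19.8]
eef_rot: [-0.084, 0.689, 0.716, 0.075]
force: [-0.5, 0.0, -0.6]
finger_gap: -0.1
5.05 [ 609.1 -198.4   19.8] [[-0.036, 0.974, 0.224], [0.999, 0.038, -0.008], [-0.016, 0.223, -0.975]] [-0.53  0.03 -0.59] -0.1 move cm [2.28 0.13 0.51]
```

```bash
python3 -m pendant '[[[0.78,0,0.18,0,0,0],[1.36,0,0.31,0,0,0],[1.75,0,0.40,0,0,0],[1.95,0,0.45,0,0,0],[2.14,0,0.49,0,0,0],[2.34,0,0.54,0,0,0],[2.53,0,0.58,0,0,0],[2.73,0,0.62,0,0,0]]]'; python3 -m pendant '[[[0.24,0,0.06,0,0,0],[0.49,0,0.11,0,0,0],[0.73,0,0.17,0,0,0],[0.97,0,0.22,0,0,0],[1.22,0,0.28,0,0,0],[1.46,0,0.33,0,0,0],[1.70,0,0.39,0,0,0],[1.95,0,0.45,0,0,0]]]'
cat > v.py <<'E'
from h import *
from fit import cone
import sys
for cam in ["scene","side","wrist"]:
    c=cap(cam)
    if len(sys.argv)>1 and cam==sys.argv[2]: save(c,sys.argv[1])
    hsv=cv2.cvtColor(c["frame"],cv2.COLOR_RGB2HSV); H=hsv[:,:,0].astype(int); S=hsv[:,:,1]
    for n,hr in(("blue",(105,125)),("orange",(5,17)),("green",(50,85))):
        m=((H>=hr[0])&(H<=hr[1])&(S>120)).astype(np.uint8); p=cloud(c,cv2.erode(m,np.ones((3,3)))>0)
        if len(p)==0: continue
        x0,x1=(560,650) if n!="green" or "g" in sys.argv else (390,480)
        p=p[(p[:,0]>x0)&(p[:,0]<x1)&(p[:,1]>-220)&(p[:,1]<100)&(p[:,2]>10)&(p[:,2]<85)]
        if len(p)<60: print(cam,n,"few",len(p)); continue
        t=(12,17) if x0<500 else (13,26); print(cam,len(p),np.percentile(p[:,1],[1,99]).round(),end=" ")
        try: cone(p,n,np.radians(t[0]),t[1],np.radians(93))
        except Exception as e: print(e)
s=st(); print(s["clock"],s["tcp_pos"].round(1),s["force"].round(2))
E
python3 v.py
```

```text
clock: 5.85
tcp_pos: [607.1, -170.1, 18.4]
eef_rot: [-0.085, 0.689, 0.716, 0.075]
force: [-0.1, -1.3, 0.0]
finger_gap: -0.6
clock: 6.65
tcp_pos: [606.4, -149.9, 18.4]
eef_rot: [-0.085, 0.689, 0.716, 0.075]
force: [0.4, -0.7, 0.4]
finger_gap: 0.1
scene 673 [-33.  36.] blue foot [604.5 -38.1] yaw 92.6 cost 1.46
scene 535 [-138.  -66.] orange foot [ 608.2 -141.1] yaw 92.0 cost 1.27
scene green few 0
side 652 [-17.  39.] blue foot [601.9 -34.5] yaw 90.4 cost 1.15
side 667 [-122.  -60.] orange foot [ 605.3 -136.2] yaw 89.6 cost 1.89
side 549 [-24.  44.] green foot [440.  -26.6] yaw 106.0 cost 3.48
wrist 3519 [-40. -21.] blue foot [604.  -37.5] yaw 93.0 cost 0.25
wrist 17973 [-137.  -69.] orange foot [ 608.1 -139.5] yaw 92.4 cost 0.12
wrist 1652 [-39.  -8.] green foot [479.5   6.2] yaw 265.8 cost 1.87
6.8 [ 606.4 -149.7   18.5] [ 0.34 -0.55 -0.61]
```

```bash
python3 -m pendant '[[[0.24,0.05,0.0,0,0,0],[0.49,0.10,0.02,0,0,0],[0.73,0.15,0.07,0,0,0],[0.97,0.15,0.12,0,0,0],[1.22,0.15,0.18,0,0,0],[1.46,0.15,0.23,0,0,0],[1.70,0.15,0.29,0,0,0],[1.95,0.15,0.35,0,0,0]]]'; python3 -m pendant '[[[0.24,0,0.06,0,0,0],[0.49,0,0.11,0,0,0],[0.73,0,0.17,0,0,0],[0.97,0,0.22,0,0,0],[1.22,0,0.28,0,0,0],[1.46,0,0.33,0,0,0],[1.70,0,0.39,0,0,0],[1.95,0,0.45,0,0,0]]]'
python3 v.py
```

```text
clock: 7.6
tcp_pos: [607.1, -130.0, 19.4]
eef_rot: [-0.085, 0.689, 0.716, 0.075]
force: [-0.5, -1.3, -0.7]
finger_gap: -0.4
clock: 8.4
tcp_pos: [606.4, -110.1, 19.4]
eef_rot: [-0.085, 0.689, 0.716, 0.075]
force: [-0.3, -1.0, 0.0]
finger_gap: -0.2
scene 490 [-2. 48.] blue foot [605.1 -27.8] yaw 93.6 cost 1.38
scene 482 [-97. -25.] orange foot [ 607.8 -101.4] yaw 92.7 cost 1.22
scene green few 11
side 541 [-7. 50.] blue foot [601.5 -23.4] yaw 90.5 cost 0.91
side 529 [-82. -23.] orange foot [604.9 -96.3] yaw 90.0 cost 1.87
side 558 [-25.  43.] green foot [440.3 -26.7] yaw 106.2 cost 3.41
wrist 7968 [-18.  13.] blue foot [603.7 -26.6] yaw 92.8 cost 0.18
wrist 17874 [-97. -28.] orange foot [607.8 -99.7] yaw 93.1 cost 0.14
wrist 3206 [-38.  30.] green foot [470.8 -27.7] yaw 924.8 cost 23.91
8.55 [ 606.4 -109.8   19.4] [ 0.37  0.28 -0.58]
```

```bash
for i in 1; do python3 -m pendant '[[[0.2,0.02,0.03,0,0,0],[0.39,0.05,0.08,0,0,0],[0.58,0.07,0.12,0,0,0],[0.78,0.07,0.17,0,0,0],[0.97,0.07,0.21,0,0,0],[1.17,0.07,0.26,0,0,0],[1.37,0.07,0.3,0,0,0],[1.56,0.07,0.35,0,0,0]]]'; done; python3 -m pendant '[[[0.2,0,0.05,0,0,0],[0.39,0,0.09,0,0,0],[0.58,0,0.13,0,0,0],[0.78,0,0.18,0,0,0],[0.97,0,0.22,0,0,0],[1.17,0,0.27,0,0,0],[1.37,0,0.31,0,0,0],[1.56,0,0.36,0,0,0]]]'
python3 v.py 4.png wrist
```

```text
clock: 9.35
tcp_pos: [606.5, -94.0, 19.5]
eef_rot: [-0.085, 0.689, 0.716, 0.075]
force: [-1.1, -2.0, 1.1]
finger_gap: -0.1
clock: 10.15
tcp_pos: [605.8, -78.0, 19.5]
eef_rot: [-0.085, 0.689, 0.716, 0.075]
force: [-1.0, -2.0, 0.6]
finger_gap: 0.0
scene 388 [25. 66.] blue foot [607.4 -12.8] yaw 96.6 cost 1.59
scene 435 [-65.   7.] orange foot [607.2 -69.2] yaw 93.7 cost 1.43
scene 209 [-41.  -7.] green foot [443.1 -37.4] yaw 108.7 cost 2.46
side 397 [ 9. 64.] blue foot [599.1  -9.9] yaw 89.1 cost 0.65
side 387 [-49.   8.] orange foot [604.5 -65.2] yaw 91.2 cost 1.61
side 548 [-24.  44.] green foot [440.1 -26.7] yaw 106.1 cost 3.4
wrist 9374 [10. 42.] blue foot [602.8 -14.5] yaw 92.7 cost 0.28
wrist 17848 [-65.   4.] orange foot [606.9 -67.8] yaw 93.8 cost 0.14
wrist 3664 [-36.  43.] green foot [441.4 -39. ] yaw 465.4 cost 0.21
10.3 [605.8 -77.8  19.5] [0.72 0.1  0.16]
```

View pics/4.png

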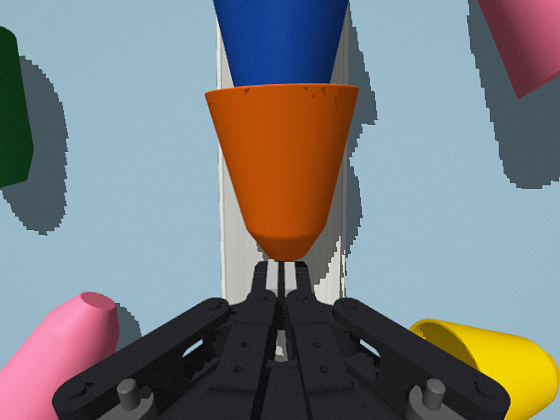

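The picture shows orange (283,170) centred in the trough and already covering blue's foot, with the fingers centred on its foot at (283,262). Blue has reached the stop, so I'm continuing slowly.

```bash
python3 -m pendant '[[[0.15,0,0.03,0,0,0],[0.3,0,0.07,0,0,0],[0.44,0,0.1,0,0,0],[0.58,0,0.13,0,0,0],[0.73,0,0.17,0,0,0],[0.88,0,0.2,0,0,0],[1.02,0,0.23,0,0,0],[1.17,0,0.27,0,0,0]]]'; python3 -m pendant '[[[0.15,0,0.03,0,0,0],[0.3,0,0.07,0,0,0],[0.44,0,0.1,0,0,0],[0.58,0,0.13,0,0,0],[0.73,0,0.17,0,0,0],[0.88,0,0.2,0,0,0],[1.02,0,0.23,0,0,0],[1.17,0,0.27,0,0,0]]]'
python3 v.py
```

```text
clock: 11.1
tcp_pos: [605.4, -66.1, 19.5]
eef_rot: [-0.085, 0.689, 0.716, 0.075]
force: [0.3, -2.2, 0.3]
finger_gap: 0.1
clock: 11.9
tcp_pos: [604.9, -54.1, 19.5]
eef_rot: [-0.085, 0.689, 0.716, 0.075]
force: [-0.5, -3.5, 1.0]
finger_gap: 0.1
scene 228 [41. 68.] blue foot [609.  -10.5] yaw 97.1 cost 1.5
scene 403 [-42.  30.] orange foot [605.9 -45.7] yaw 93.6 cost 1.53
scene 432 [-39.  20.] green foot [442.2 -39.1] yaw 105.6 cost 2.03
side 364 [12. 65.] blue foot [597.2  -9.6] yaw 87.6 cost 0.8
side 202 [-22.  29.] orange foot [606.9 -42.4] yaw 94.4 cost 0.28
side 559 [-25.  44.] green foot [440.5 -26.8] yaw 106.5 cost 3.54
wrist 11443 [31. 62.] blue foot [601.9 -12. ] yaw 92.3 cost 0.34
wrist 17865 [-42.  27.] orange foot [605.8 -44. ] yaw 93.9 cost 0.14
wrist 3943 [-37.  44.] green foot [469.5 -37.4] yaw 1517.1 cost 2.73
12.05 [604.9 -53.9  19.5] [-0.46  0.31  1.04]
```

```bash
python3 -m pendant '[[[0.1,0,0.02,0,0,0],[0.2,0,0.05,0,0,0],[0.3,0,0.07,0,0,0],[0.4,0,0.09,0,0,0],[0.5,0,0.11,0,0,0],[0.6,0,0.14,0,0,0],[0.7,0,0.16,0,0,0],[0.8,0,0.18,0,0,0]]]'; python3 -m pendant '[[[0.05,0,0.01,0,0,0],[0.1,0,0.02,0,0,0],[0.15,0,0.03,0,0,0],[0.2,0,0.05,0,0,0],[0.25,0,0.06,0,0,0],[0.3,0,0.07,0,0,0],[0.35,0,0.08,0,0,0],[0.35,0,0.08,0,0,0]]]'
python3 v.py | grep -v green
```

```text
clock: 12.85
tcp_pos: [604.6, -46.0, 19.5]
eef_rot: [-0.085, 0.689, 0.716, 0.075]
force: [-0.3, -4.2, 0.4]
finger_gap: -0.3
clock: 13.65
tcp_pos: [604.4, -42.3, 19.6]
eef_rot: [-0.085, 0.689, 0.716, 0.075]
force: [-0.1, -2.4, 0.8]
finger_gap: 0.0
scene 150 [50. 72.] blue foot [615.4  -8. ] yaw 102.1 cost 1.52
scene 389 [-30.  42.] orange foot [605.3 -33.8] yaw 93.6 cost 1.49
side 284 [14. 67.] blue foot [596.9  -7.9] yaw 87.6 cost 1.02
side 189 [-12.  39.] orange foot [607.  -32.7] yaw 93.8 cost 0.19
wrist 11290 [41. 66.] blue foot [602.   -8.7] yaw 92.5 cost 0.74
wrist 17859 [-30.  39.] orange foot [605.4 -32.5] yaw 94.0 cost 0.15
13.8 [604.4 -42.4  19.6] [ 0.32 -2.71  0.47]
```

```bash
python3 -m pendant '[[[0.05,0,0.01,0,0,0],[0.1,0,0.02,0,0,0],[0.15,0,0.03,0,0,0],[0.2,0,0.05,0,0,0],[0.25,0,0.06,0,0,0],[0.3,0,0.07,0,0,0],[0.35,0,0.08,0,0,0],[0.35,0,0.08,0,0,0]]]'; python3 s.py; python3 -m pendant '[[[0.05,0,0.01,0,0,0],[0.1,0,0.02,0,0,0],[0.15,0,0.03,0,0,0],[0.2,0,0.05,0,0,0],[0.2,0,0.05,0,0,0],[0.2,0,0.05,0,0,0],[0.2,0,0.05,0,0,0],[0.2,0,0.05,0,0,0]]]'
python3 v.py | grep -v green
```

```text
clock: 14.6
tcp_pos: [604.5, -40.5, 19.5]
eef_rot: [-0.084, 0.69, 0.715, 0.075]
force: [-1.0, -11.4, 1.5]
finger_gap: -0.1
14.6 [604.5 -40.5  19.5] [[-0.034, 0.974, 0.223], [0.999, 0.037, -0.009], [-0.018, 0.223, -0.975]] [ -0.97 -11.41   1.5 ] -0.1 move cm [0. 0. 0.]
clock: 15.4
tcp_pos: [604.6, -40.1, 19.5]
eef_rot: [-0.083, 0.69, 0.715, 0.074]
force: [-0.4, -19.2, 4.1]
finger_gap: 0.1
scene 137 [51. 71.] blue foot [609.4  -7.6] yaw 97.0 cost 1.7
scene 387 [-27.  44.] orange foot [605.4 -32.5] yaw 93.5 cost 1.57
side 274 [16. 68.] blue foot [596.1  -7.2] yaw 86.9 cost 1.02
side 178 [-9. 42.] orange foot [607.3 -31.5] yaw 93.8 cost 0.14
wrist 10986 [43. 67.] blue foot [602.1  -7.8] yaw 92.5 cost 0.79
wrist 17805 [-28.  41.] orange foot [605.6 -30.6] yaw 94.1 cost 0.14
15.55 [604.6 -40.1  19.5] [ -0.58 -18.8    3.1 ]
```

Force is up to 19 N with no further motion (orange foot at −31, as expected for home against the stop). I'll back off, rise and then go to green.

```bash
python3 -m pendant '[[[-0.7,0,-0.16,0,0,0],[-2.92,0,-0.67,0,0,0],[-2.92,0,-0.67,0,0,0],[-1.8,0,-5.5,0,0,0],[-0.7,0,-10.4,0,0,0],[-0.24,0,-12.4,0,0,0],[-0.24,0,-12.4,0,0,0],[-0.24,0,-12.4,0,0,0]]]'; python3 s.py "[432,-4.9,150]"
```

```text
clock: 16.35
tcp_pos: [606.5, -66.4, 139.9]
eef_rot: [-0.085, 0.689, 0.716, 0.075]
force: [-0.0, -0.1, -0.5]
finger_gap: -0.0
16.35 [606.5 -66.4 139.9] [[-0.036, 0.974, 0.225], [0.999, 0.039, -0.009], [-0.018, 0.224, -0.974]] [-0.03 -0.09 -0.5 ] -0.0 move cm [  6.85 -17.2    0.71]
```

```bash
python3 -m pendant '[[[6.85,-17.2,0.7,1.5,-13,-13],[6.85,-17.2,0.7,1.5,-13,-13],[6.85,-17.2,0.7,1.5,-13,-13],[6.85,-17.2,0.7,1.5,-13,-13],[6.85,-17.2,0.7,1.5,-13,-13],[6.85,-17.2,0.7,1.5,-13,-13],[6.85,-17.2,0.7,1.5,-13,-13],[6.85,-17.2,0.7,1.5,-13,-13]]]' 8.5 20; python3 v.py 5.png wrist; python3 s.py "[432,-4.9,15]"
```

```text
clock: 17.15
tcp_pos: [432.6, -5.5, 149.5]
eef_rot: [-0.004, 0.607, 0.795, -0.004]
force: [-0.1, -0.6, -0.1]
finger_gap: 85.1
scene 143 [50. 70.] blue foot [611.5  -8.6] yaw 99.1 cost 1.26
scene 684 [-32.  42.] orange foot [604.8 -32.7] yaw 93.1 cost 1.52
scene 579 [-41.  38.] green foot [441.7 -39.9] yaw 105.1 cost 1.75
side 277 [15. 67.] blue foot [596.9  -7.7] yaw 87.6 cost 1.02
side 185 [-8. 43.] orange foot [606.7 -31.5] yaw 93.5 cost 0.17
side 556 [-25.  44.] green foot [440.2 -26.7] yaw 106.2 cost 3.52
wrist 2651 [41. 70.] blue foot [598.5  -7.6] yaw 90.6 cost 1.01
wrist 3487 [-28.  43.] orange foot [605.6 -31.3] yaw 94.1 cost 0.2
wrist 3492 [-34.  44.] green foot [441.1 -38.2] yaw 105.6 cost 0.37
17.3 [432.4  -5.4 149.7] [-0.28  0.52 -0.3 ]
17.3 [432.4  -5.4 149.7] [[-0.263, 0.965, 0.002], [0.965, 0.263, -0.01], [-0.01, -0.001, -1.0]] [-0.28  0.52 -0.3 ] 84.9 move cm [ 0.04  0.11 13.47]
```

View pics/5.png

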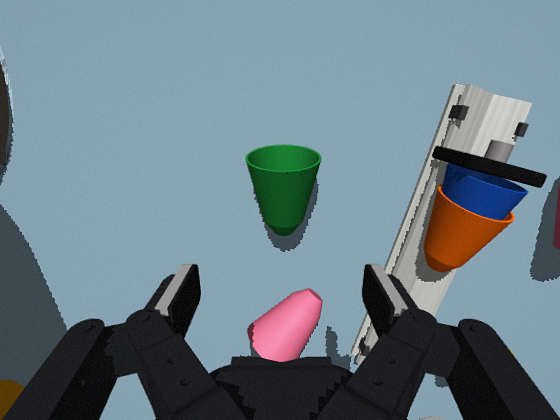

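The picture shows orange nested on blue against the stop (475,220), and green (283,190) square between the open fingers. I'll descend and grip.

```bash
python3 -m pendant '[[[0,0.1,5,0,0,0],[0,0.1,9,0,0,0],[0,0.1,12,0,0,0],[0,0.1,13.45,0,0,0],[0,0.1,13.45,0,0,0],[0,0.1,13.45,0,0,0],[0,0.1,13.45,0,0,0],[0,0.1,13.45,0,0,0]]]'; python3 s.py;  python3 -m pendant '[[[0,0,0,0,0,0],[0,0,0,0,0,0],[0,0,0,0,0,0],[0,0,0,0,0,0],[0,0,0,0,0,0],[0,0,0,0,0,0],[0,0,0,0,0,0],[0,0,0,0,0,0]]]' 3.5 20;  python3 s.py
```

```text
clock: 18.1
tcp_pos: [432.5, -5.4, 16.5]
eef_rot: [-0.003, 0.607, 0.795, -0.003]
force: [-0.6, 0.3, -0.7]
finger_gap: 85.3
18.1 [432.5  -5.4  16.5] [[-0.263, 0.965, 0.001], [0.965, 0.263, -0.008], [-0.008, -0.002, -1.0]] [-0.6   0.26 -0.75] 85.3 move cm [0. 0. 0.]
clock: 18.9
tcp_pos: [432.1, -5.3, 16.0]
eef_rot: [-0.003, 0.607, 0.795, -0.003]
force: [-1.2, -0.2, 11.1]
finger_gap: 52.0
18.9 [432.1  -5.3  16. ] [[-0.263, 0.965, 0.001], [0.965, 0.263, -0.009], [-0.009, -0.002, -1.0]] [-1.17 -0.24 11.06] 52.0 move cm [0. 0. 0.]
```

```bash
python3 -m pendant '[[[0,0,-0.2,0,0,0],[0,0,-0.6,0,0,0],[0,0,-1.5,0,0,0],[0,0,-3,0,0,0],[0,0,-5,0,0,0],[0,0,-7,0,0,0],[0,0,-8.5,0,0,0],[0,0,-9,0,0,0]]]' - 25; python3 s.py
cat > g.py <<'E'
from h import *
import sys
from scipy.optimize import least_squares
# green cup pose (foot, yaw, tilt) free fit, points with wall outer surface
P=[]
x0,x1,y0,y1=eval(sys.argv[1])
for cam in sys.argv[3:]:
    c=cap(cam)
    if cam=="wrist": save(c,sys.argv[2])
    hsv=cv2.cvtColor(c["frame"],cv2.COLOR_RGB2HSV); H=hsv[:,:,0].astype(int); S=hsv[:,:,1]
    p=cloud(c,cv2.erode(((H>=50)&(H<=85)&(S>120)).astype(np.uint8),np.ones((3,3)))>0)
    p=p[(p[:,0]>x0)&(p[:,0]<x1)&(p[:,1]>y0)&(p[:,1]<y1)&(p[:,2]<250)]; print(cam,len(p)); P.append(p)
p=np.vstack(P)
def ax(q): return np.array([np.cos(q[3])*np.cos(q[4]),np.sin(q[3])*np.cos(q[4]),np.sin(q[4])])
def res(q):
    a=ax(q); d=p-q[:3]; s=d@a; r=np.linalg.norm(d-np.outer(s,a),axis=1)
    prof=np.where(s<16,10.5+9.9*s/16,17+s*.2126)
    return np.r_[r-prof,np.maximum(np.maximum(-s,s-80),0)]
yaw=np.radians(float(eval("100"))); m=np.median(p,0)-[0,35,25]
f=least_squares(res,[*m,yaw,.2],loss="soft_l1",f_scale=2)
print("foot",f.x[:3].round(1),"yaw,tilt",np.degrees(f.x[3:]).round(1),"cost",round(f.cost/len(p),2)); s=st(); print(s["clock"],s["tcp_pos"].round(1),"foot-tcp",(f.x[:3]-s["tcp_pos"]).round(1),"in tool",(toolT(s)[:3,:3].T@(f.x[:3]-s["tcp_pos"])).round(1))
E
python3 g.py "(380,500,-90,90)" 6.png wrist
```

```text
clock: 19.7
tcp_pos: [433.4, -5.2, 107.4]
eef_rot: [-0.002, 0.607, 0.795, -0.003]
force: [-0.3, -0.4, -0.7]
finger_gap: 51.5
19.7 [433.4  -5.2 107.4] [[-0.263, 0.965, 0.0], [0.965, 0.263, -0.008], [-0.007, -0.002, -1.0]] [-0.34 -0.39 -0.72] 51.5 move cm [0. 0. 0.]
wrist 15999
foot [440.5 -33.2 111. ] yaw,tilt [106.3  11.5] cost 0.17
19.75 [433.3  -5.2 107.2] foot-tcp [  7.2 -27.9   3.8] in tool [-28.8  -0.5  -3.8]
```

View pics/6.png

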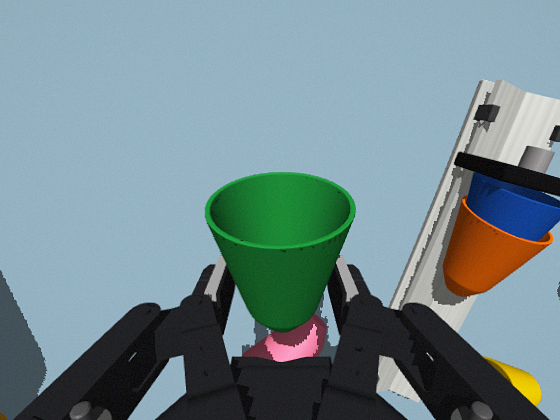

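Green is held level at (281,250), foot 29 mm behind and 4 mm above the TCP. I'll carry it over the back half of the trough.

```bash
python3 -m pendant '[[[-1,1,-2,0,0,2],[-3.5,3.3,-3,0,0.5,5],[-6.5,6.2,-3,0,1,8],[-9.5,9,-3,0,1.5,11],[-12,11.4,-3,0,1.5,14.1],[-14,13.2,-3,0,1.5,14.1],[-14.8,14,-3,0,1.5,14.1],[-14.8,14,-3,0,1.5,14.1]]]'; python3 g.py "(550,680,-220,0)" 7.png wrist;python3 s.py "[607.8,-111.2,25]"
```

```text
clock: 20.55
tcp_pos: [607.2, -111.4, 132.8]
eef_rot: [-0.014, 0.7, 0.714, 0.004]
force: [-0.6, -0.3, -1.0]
finger_gap: 51.0
wrist 15994
foot [ 607.4 -140.6  135.7] yaw,tilt [92.1 12.9] cost 0.17
20.6 [ 606.4 -110.5  133.1] foot-tcp [  1.  -30.1   2.6] in tool [-30.    0.4  -3.4]
20.6 [ 606.4 -110.5  133.1] [[-0.02, 0.999, 0.025], [1.0, 0.021, -0.015], [-0.015, 0.025, -1.0]] [-1.28  1.42 -0.71] 51.1 move cm [-0.34  0.3  10.8 ]
```

```bash
python3 -m pendant '[[[-0.08,0.08,4,0,0,0],[-0.14,0.14,7,0,0,0],[-0.18,0.18,9,0,0,0],[-0.2,0.2,10,0,0,0],[-0.2,0.2,10.3,0,0,0],[-0.2,0.2,10.5,0,0,0],[-0.2,0.2,10.6,0,0,0],[-0.2,0.2,10.6,0,0,0]]]'; python3 s.py;python3 -m pendant '[[[0,0,0.05,0,0,0],[0,0,0.1,0,0,0],[0,0,0.15,0,0,0],[0,0,0.2,0,0,0],[0,0,0.25,0,0,0],[0,0,0.25,0,0,0],[0,0,0.25,0,0,0],[0,0,0.25,0,0,0]]]'; python3 g.py "(550,680,-220,0)" 7.png wrist
```

```text
clock: 21.4
tcp_pos: [608.0, -110.4, 28.8]
eef_rot: [-0.013, 0.7, 0.714, 0.004]
force: [-0.4, -0.3, -0.8]
finger_gap: 51.5
21.4 [ 608.  -110.4   28.8] [[-0.02, 1.0, 0.024], [1.0, 0.02, -0.012], [-0.012, 0.024, -1.0]] [-0.43 -0.34 -0.82] 51.5 move cm [0. 0. 0.]
clock: 22.2
tcp_pos: [607.7, -110.3, 25.9]
eef_rot: [-0.013, 0.7, 0.714, 0.004]
force: [-1.2, 0.6, 7.0]
finger_gap: 51.5
wrist 15956
foot [ 607.9 -139.6   29.1] yaw,tilt [92.1 12.5] cost 0.17
22.25 [ 607.7 -110.3   25.9] foot-tcp [  0.1 -29.4   3.2] in tool [-29.3  -0.5  -3.9]
```

```bash
python3 -m pendant '[[[0,0,0,0,0,0],[0,0,0,0,0,0],[0,0,0,0,0,0],[0,0,0,0,0,0],[0,0,0,0,0,0],[0,0,-0.5,0,0,0],[0,0,-2,0,0,0],[0,0,-4,0,0,0]]]' 8.5 ; python3 -m pendant '[[[0,0,-4,0,0,0],[0,0,-8,0,0,0],[-3,0,-9,0,0,0],[-6,0,-9,0,0,0],[-8,0,-9,0,0,0],[-8.5,0,-9,0,0,0],[-8.5,0,-9,0,0,0],[-8.5,0,-9,0,0,0]]]'; python3 g.py "(550,680,-220,0)" 7.png wrist;  python3 v.py 8.png scene g;python3 s.py "[609,-185,120]"
```

```text
clock: 23.05
tcp_pos: [607.7, -111.1, 66.2]
eef_rot: [-0.014, 0.7, 0.714, 0.004]
force: [0.6, 0.6, 0.7]
finger_gap: 85.2
clock: 23.85
tcp_pos: [611.2, -197.1, 153.8]
eef_rot: [-0.013, 0.699, 0.715, 0.004]
force: [-0.4, -0.1, 0.7]
finger_gap: 85.5
wrist 5390
foot [ 608.  -143.8   27.1] yaw,tilt [91.6 12.6] cost 0.19
23.9 [ 611.3 -196.9  153.7] foot-tcp [  -3.3   53.1 -126.6] in tool [ 50.   -0.5 128. ]
scene 142 [50. 70.] blue foot [607.8  -8. ] yaw 95.7 cost 1.83
scene 682 [-32.  42.] orange foot [605.2 -32.2] yaw 93.3 cost 1.69
scene 772 [-146.  -72.] green foot [ 608.3 -145.8] yaw 91.5 cost 1.45
side 277 [15. 67.] blue foot [596.2  -7.9] yaw 86.9 cost 0.96
side 186 [-9. 43.] orange foot [607.1 -31.8] yaw 93.8 cost 0.14
side 692 [-128.  -64.] green foot [ 605.8 -142. ] yaw 89.9 cost 2.06
wrist blue few 0
wrist 264 [-34. -27.] orange foot [608.8 -31.2] yaw 106.7 cost 0.71
wrist 5404 [-143.  -64.] green foot [ 607.9 -145. ] yaw 91.6 cost 0.2
24.05 [ 611.2 -197.3  153.5] [-0.58  0.82 -0.17]
24.05 [ 611.2 -197.3  153.5] [[-0.022, 0.999, 0.025], [1.0, 0.022, -0.013], [-0.014, 0.025, -1.0]] [-0.58  0.82 -0.17] 84.7 move cm [ 1.15 -0.15  3.38]
```

View pics/7.png

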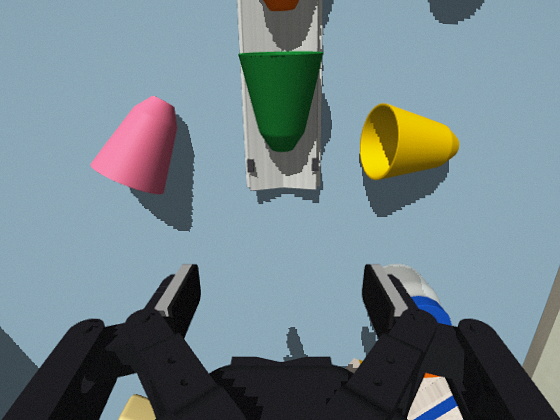

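The picture shows green (281,100) seated in the trough behind orange (281,3), foot at y≈−144.5. I'll push it the same way.

```bash
python3 -m pendant '[[[0.2,0,1,0,6,-0.5],[0.67,0,2,0,11.6,-0.9],[0.67,0,4,0,11.6,-0.9],[0.67,0,8,0,11.6,-0.9],[0.67,0,11,0,11.6,-0.9],[0.67,0,13,0,11.6,-0.9],[0.67,0,13.35,0,11.6,-0.9],[0.67,0,13.35,0,11.6,-0.9]]]' 0 20; python3 s.py "[608.8,-156,20]"
```

```text
clock: 24.85
tcp_pos: [609.1, -188.0, 20.0]
eef_rot: [-0.086, 0.69, 0.715, 0.075]
force: [0.2, -0.4, 0.7]
finger_gap: -0.1
24.85 [ 609.1 -188.    20. ] [[-0.033, 0.974, 0.226], [0.999, 0.037, -0.012], [-0.02, 0.225, -0.974]] [ 0.17 -0.42  0.72] -0.1 move cm [3.11 0.09 0.72]
```

```bash
python3 -m pendant '[[[0.78,0,0.18,0,0,0],[1.46,0.02,0.34,0,0,0],[1.95,0.05,0.45,0,0,0],[2.24,0.05,0.5,0,0,0],[2.53,0.05,0.56,0,0,0],[2.73,0.05,0.6,0,0,0],[2.92,0.05,0.64,0,0,0],[3.12,0.05,0.68,0,0,0]]]'; python3 -m pendant '[[[0.24,0,0.06,0,0,0],[0.49,0,0.11,0,0,0],[0.73,0,0.17,0,0,0],[0.97,0,0.22,0,0,0],[1.22,0.05,0.28,0,0,0],[1.46,0.1,0.33,0,0,0],[1.70,0.1,0.39,0,0,0],[1.95,0.1,0.43,0,0,0]]]'; python3 v.py 8.png scene g | grep -v blue
```

```text
clock: 25.65
tcp_pos: [608.4, -156.6, 20.4]
eef_rot: [-0.085, 0.69, 0.715, 0.075]
force: [0.5, -0.9, 0.4]
finger_gap: -0.1
clock: 26.45
tcp_pos: [608.7, -136.3, 20.6]
eef_rot: [-0.085, 0.69, 0.715, 0.075]
force: [-0.6, -0.7, -0.7]
finger_gap: -0.1
scene 607 [-23.  42.] orange foot [605.8 -32.5] yaw 94.1 cost 1.48
scene 484 [-122.  -53.] green foot [ 608.2 -127.5] yaw 92.3 cost 1.28
side 181 [-8. 42.] orange foot [607.4 -31.8] yaw 94.0 cost 0.14
side 630 [-108.  -47.] green foot [ 605.1 -122.3] yaw 89.8 cost 1.97Traceback (most recent call last):
  File "v.py", line 9, in <module>
    m=((H>=hr[0])&(H<=hr[1])&(S>120)).astype(np.uint8); p=cloud(c,cv2.erode(m,np.ones((3,3)))>0)
                                                          ~~~~~^^^^^^^^^^^^^^^^^^^^^^^^^^^^^^^^^
  File "h.py", line 19, in cloud
    v,u=np.nonzero(m); return pts(c,np.c_[u,v])
                              ~~~^^^^^^^^^^^^^^
  File "h.py", line 14, in pts
    n=cv2.undistortPoints(uv.reshape(-1,1,2),K,np.array(c["dist_coeffs"])).reshape(-1,2)
      ~~~~~~~~~~~~~~~~~~~^^^^^^^^^^^^^^^^^^^^^^^^^^^^^^^^^^^^^^^^^^^^^^^^^
cv2.error: OpenCV(4.12.0) /io/opencv/modules/calib3d/src/undistort.dispatch.cpp:347: error: (-215:Assertion failed) CV_IS_MAT(_src) && CV_IS_MAT(_dst) && (_src->rows == 1 || _src->cols == 1) && (_dst->rows == 1 || _dst->cols == 1) && _src->cols + _src->rows - 1 == _dst->rows + _dst->cols - 1 && (CV_MAT_TYPE(_src->type) == CV_32FC2 || CV_MAT_TYPE(_src->type) == CV_64FC2) && (CV_MAT_TYPE(_dst->type) == CV_32FC2 || CV_MAT_TYPE(_dst->type) == CV_64FC2) in function 'cvUndistortPointsInternal'
```

```bash
sed -i 's/    v,u=np.nonzero(m); return/    v,u=np.nonzero(m)\n    if len(v)==0: return np.zeros((0,3))\n    return/' h.py; python3 -m pendant '[[[0.2,0,0.05,0,0,0],[0.39,-0.05,0.09,0,0,0],[0.58,-0.1,0.14,0,0,0],[0.78,-0.1,0.19,0,0,0],[0.97,-0.1,0.23,0,0,0],[1.17,-0.1,0.28,0,0,0],[1.37,-0.1,0.33,0,0,0],[1.56,-0.1,0.38,0,0,0]]]';  python3 -m pendant '[[[0.2,0,0.05,0,0,0],[0.39,0,0.09,0,0,0],[0.58,0,0.13,0,0,0],[0.78,0,0.18,0,0,0],[0.97,0,0.22,0,0,0],[1.17,0,0.27,0,0,0],[1.37,0,0.31,0,0,0],[1.56,0,0.36,0,0,0]]]'
python3 v.py 8.png wrist g
```

```text
clock: 27.4
tcp_pos: [607.1, -120.4, 20.4]
eef_rot: [-0.085, 0.69, 0.715, 0.075]
force: [0.7, -0.5, 0.7]
finger_gap: -0.4
clock: 28.2
tcp_pos: [606.6, -104.5, 20.5]
eef_rot: [-0.085, 0.69, 0.715, 0.075]
force: [-0.6, -1.9, 0.1]
finger_gap: -0.0
scene 97 [52. 68.] blue foot [615.3 -11. ] yaw 100.7 cost 1.9
scene 436 [-2. 45.] orange foot [609. -32.] yaw 97.1 cost 1.52
scene 441 [-90. -21.] green foot [606.2 -95.9] yaw 92.3 cost 1.36
side 267 [10. 64.] blue foot [599.  -10.3] yaw 89.1 cost 0.99
side 207 [-9. 43.] orange foot [604.8 -31.7] yaw 91.5 cost 0.24
side 419 [-76. -18.] green foot [603.4 -90.9] yaw 89.6 cost 1.62
wrist 8879 [-15.  17.] orange foot [605.8 -33.9] yaw 93.9 cost 0.28
wrist 17335 [-91. -23.] green foot [605.8 -93.8] yaw 92.3 cost 0.13
28.35 [ 606.5 -104.1   20.5] [-0.24 -0.2   0.35]
```

View pics/8.png

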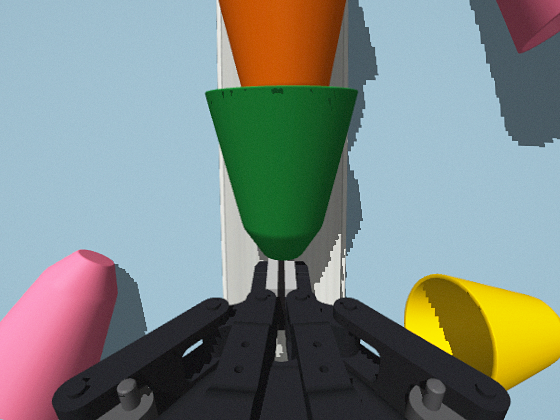

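The picture shows green (281,170) aligned and swallowing orange's foot, still centred in the trough. Continuing slowly.

```bash
python3 -m pendant '[[[0.15,0,0.03,0,0,0],[0.3,0,0.07,0,0,0],[0.44,0,0.1,0,0,0],[0.58,0,0.13,0,0,0],[0.73,0,0.17,0,0,0],[0.88,0,0.2,0,0,0],[1.02,0,0.23,0,0,0],[1.17,0,0.27,0,0,0]]]'; python3 -m pendant '[[[0.15,0,0.03,0,0,0],[0.3,0,0.07,0,0,0],[0.44,0,0.1,0,0,0],[0.58,0,0.13,0,0,0],[0.73,0,0.17,0,0,0],[0.88,0,0.2,0,0,0],[1.02,0,0.23,0,0,0],[1.17,0,0.27,0,0,0]]]'
python3 v.py 9.png wrist g
```

```text
clock: 29.15
tcp_pos: [606.1, -92.5, 20.5]
eef_rot: [-0.085, 0.69, 0.715, 0.075]
force: [-0.5, -2.4, -0.1]
finger_gap: 0.3
clock: 29.95
tcp_pos: [605.7, -80.5, 20.5]
eef_rot: [-0.085, 0.69, 0.715, 0.075]
force: [0.7, -4.7, 0.5]
finger_gap: 0.1
scene 91 [51. 69.] blue foot [611.8 -10.5] yaw 98.8 cost 1.87
scene 267 [17. 46.] orange foot [608.2 -31.5] yaw 96.4 cost 1.7
scene 412 [-66.   3.] green foot [605.7 -72.1] yaw 92.9 cost 1.27
side 262 [10. 65.] blue foot [596.6 -10.2] yaw 447.3 cost 0.97
side 220 [-7. 43.] orange foot [602.2 -31.8] yaw 89.8 cost 0.49
side 206 [-47.   3.] green foot [605.3 -68. ] yaw 92.3 cost 0.24
wrist 10926 [ 6. 37.] orange foot [604.7 -31.9] yaw 93.5 cost 0.29
wrist 17341 [-68.   1.] green foot [605. -70.] yaw 92.5 cost 0.13
30.1 [605.6 -80.2  20.5] [ 0.49 -0.62 -0.37]
```

```bash
python3 -m pendant '[[[0.12,0,0.03,0,0,0],[0.25,0,0.06,0,0,0],[0.37,0,0.09,0,0,0],[0.5,0,0.11,0,0,0],[0.62,0,0.14,0,0,0],[0.75,0,0.17,0,0,0],[0.87,0,0.2,0,0,0],[1,0,0.23,0,0,0]]]'; python3 -m pendant '[[[0.07,0,0.02,0,0,0],[0.14,0,0.03,0,0,0],[0.21,0,0.05,0,0,0],[0.28,0,0.06,0,0,0],[0.35,0,0.08,0,0,0],[0.42,0,0.1,0,0,0],[0.49,0,0.11,0,0,0],[0.56,0,0.13,0,0,0]]]'
python3 v.py 9.png wrist g
```

```text
clock: 30.9
tcp_pos: [605.3, -70.3, 20.5]
eef_rot: [-0.085, 0.69, 0.715, 0.075]
force: [0.1, -4.0, 0.7]
finger_gap: -0.1
clock: 31.7
tcp_pos: [605.1, -64.5, 20.5]
eef_rot: [-0.085, 0.69, 0.715, 0.075]
force: [0.2, -4.5, 0.6]
finger_gap: -0.1
scene 94 [53. 69.] blue foot [608.  -10.2] yaw 95.4 cost 2.33
scene 156 [27. 47.] orange foot [612.7 -29.5] yaw 99.3 cost 1.65
scene 389 [-51.  19.] green foot [605.  -55.4] yaw 92.7 cost 1.41
side 259 [12. 66.] blue foot [596.3  -9.5] yaw 87.2 cost 1.19
side 151 [13. 45.] orange foot [601.1 -30.7] yaw 89.5 cost 0.56
side 166 [-33.  19.] green foot [605.9 -53.7] yaw 92.7 cost 0.16
wrist 335 [47. 57.] blue foot [599.7 -13.1] yaw 90.5 cost 0.12
wrist 11377 [19. 45.] orange foot [604.8 -29.6] yaw 93.8 cost 0.54
wrist 17348 [-52.  16.] green foot [604.4 -54.2] yaw 92.6 cost 0.13
31.85 [605.1 -64.4  20.5] [-0.95 -3.25  1.17]
```

```bash
python3 -m pendant '[[[0.05,0,0.01,0,0,0],[0.1,0,0.02,0,0,0],[0.15,0,0.03,0,0,0],[0.2,0,0.05,0,0,0],[0.25,0,0.06,0,0,0],[0.3,0,0.07,0,0,0],[0.35,0,0.08,0,0,0],[0.35,0,0.08,0,0,0]]]'; python3 s.py; python3 v.py 9.png wrist g
```

```text
clock: 32.65
tcp_pos: [605.0, -60.9, 20.5]
eef_rot: [-0.085, 0.69, 0.715, 0.075]
force: [-0.5, -4.9, 0.8]
finger_gap: -0.1
32.65 [605.  -60.9  20.5] [[-0.033, 0.974, 0.225], [0.999, 0.036, -0.011], [-0.019, 0.225, -0.974]] [-0.46 -4.94  0.77] -0.1 move cm [0. 0. 0.]
scene 95 [54. 69.] blue foot [612.6  -9. ] yaw 99.3 cost 2.37
scene 131 [29. 48.] orange foot [614.3 -30.1] yaw 100.6 cost 1.54
scene 385 [-45.  22.] green foot [605.1 -51.7] yaw 93.0 cost 1.37
side 256 [13. 65.] blue foot [596.1  -9.5] yaw 87.0 cost 1.31
side 124 [19. 45.] orange foot [600.5 -30.5] yaw 89.3 cost 0.47
side 161 [-27.  23.] green foot [606.1 -51.5] yaw 92.5 cost 0.12
wrist 1409 [48. 59.] blue foot [602.1 -13.4] yaw 92.2 cost 0.2
wrist 10253 [22. 46.] orange foot [604.7 -29.3] yaw 93.7 cost 0.58
wrist 17341 [-49.  20.] green foot [604.3 -50.7] yaw 92.6 cost 0.13
32.8 [605.  -60.9  20.5] [-0.3  -4.12  1.01]
```

Still sliding at about 5 N, so not home yet. Continuing at 5 mm/s.

```bash
python3 -m pendant '[[[0.05,0,0.01,0,0,0],[0.1,0,0.02,0,0,0],[0.15,0,0.03,0,0,0],[0.2,0,0.05,0,0,0],[0.2,0,0.05,0,0,0],[0.2,0,0.05,0,0,0],[0.2,0,0.05,0,0,0],[0.2,0,0.05,0,0,0]]]'; python3 s.py; python3 v.py 9.png wrist g | grep wrist
```

```text
clock: 33.6
tcp_pos: [604.9, -59.0, 20.4]
eef_rot: [-0.085, 0.69, 0.715, 0.075]
force: [0.3, -4.5, 0.5]
finger_gap: 0.2
33.6 [604.9 -59.   20.4] [[-0.033, 0.974, 0.225], [0.999, 0.036, -0.011], [-0.019, 0.225, -0.974]] [ 0.33 -4.55  0.55] 0.2 move cm [0. 0. 0.]
wrist 2167 [48. 60.] blue foot [601.7 -13.4] yaw 91.9 cost 0.21
wrist 9650 [24. 46.] orange foot [604.6 -29.1] yaw 93.7 cost 0.62
wrist 17334 [-47.  22.] green foot [604.2 -48.7] yaw 92.6 cost 0.13
```

```bash
python3 -m pendant '[[[0.05,0,0.01,0,0,0],[0.1,0,0.02,0,0,0],[0.15,0,0.03,0,0,0],[0.2,0,0.05,0,0,0],[0.2,0,0.05,0,0,0],[0.2,0,0.05,0,0,0],[0.2,0,0.05,0,0,0],[0.2,0,0.05,0,0,0]]]'; python3 v.py 9.png wrist g | grep wrist
```

```text
clock: 34.55
tcp_pos: [604.9, -58.0, 20.4]
eef_rot: [-0.085, 0.691, 0.714, 0.074]
force: [-0.0, -9.3, 1.8]
finger_gap: 0.3
wrist 2459 [48. 61.] blue foot [601.7 -13.2] yaw 91.9 cost 0.22
wrist 9482 [25. 46.] orange foot [604.5 -28.8] yaw 93.6 cost 0.62
wrist 17306 [-46.  23.] green foot [604.2 -47.8] yaw 92.6 cost 0.13
```

```bash
python3 -m pendant '[[[0.04,0,0.01,0,0,0],[0.08,0,0.02,0,0,0],[0.12,0,0.03,0,0,0],[0.16,0,0.04,0,0,0],[0.16,0,0.04,0,0,0],[0.16,0,0.04,0,0,0],[0.16,0,0.04,0,0,0],[0.16,0,0.04,0,0,0]]]'; python3 v.py 9.png wrist g | grep wrist
```

```text
clock: 35.5
tcp_pos: [605.0, -57.7, 20.4]
eef_rot: [-0.084, 0.691, 0.714, 0.074]
force: [-0.7, -16.1, 3.2]
finger_gap: 0.1
wrist 2529 [48. 61.] blue foot [601.9 -13. ] yaw 92.0 cost 0.21
wrist 9470 [25. 46.] orange foot [604.6 -28.6] yaw 93.6 cost 0.63
wrist 17320 [-45.  23.] green foot [604.3 -47.6] yaw 92.6 cost 0.13
```

Hard end: 16 N with 0.3 mm of motion. I'll back off straight, rise, and inspect.

```bash
python3 -m pendant '[[[-0.4,0,-0.09,0,0,0],[-1.5,0,-0.34,0,0,0],[-2.92,0,-0.67,0,0,0],[-2.92,0,-0.67,0,0,0],[-1.8,0,-5.5,0,0,0],[-0.7,0,-10.4,0,0,0],[-0.24,0,-12.4,0,0,0],[-0.24,0,-12.4,0,0,0]]]'; python3 -m pendant '[[[-2,0,-4,0,-6,0],[-2,0,-8,0,-13,0],[-2,0,-12,0,-13,0],[-2,0,-12,0,-13,0],[-2,0,-12,0,-13,0],[-2,0,-12,0,-13,0],[-2,0,-12,0,-13,0],[-2,0,-12,0,-13,0]]]'; python3 v.py 10.png wrist g
python3 - <<'E'
from h import *
c=cap("wrist");d=cap("side")
a=cv2.resize(c["frame"][20:320,130:430],(400,400));b=cv2.resize(d["frame"][150:300,200:350],(400,400),interpolation=cv2.INTER_CUBIC)
cv2.imwrite("pics/11.png",np.hstack([a,b])[:,:,::-1])
E
```

```text
clock: 36.45
tcp_pos: [609.1, -85.6, 144.3]
eef_rot: [-0.083, 0.69, 0.715, 0.076]
force: [0.8, -0.4, 0.9]
finger_gap: -0.0
clock: 37.25
tcp_pos: [609.7, -131.9, 251.9]
eef_rot: [-0.005, 0.694, 0.72, -0.004]
force: [-0.2, 0.2, -0.2]
finger_gap: -0.2
scene 91 [54. 71.] blue foot [613.5  -8.8] yaw 99.9 cost 2.08
scene 108 [30. 47.] orange foot [608.7 -30.1] yaw 95.9 cost 1.69
scene 692 [-49.  24.] green foot [604.2 -48.8] yaw 92.0 cost 1.58
side 254 [12. 66.] blue foot [596.5  -8.8] yaw 87.4 cost 1.25
side 106 [24. 46.] orange foot [600.1 -29.9] yaw 89.1 cost 0.48
side 156 [-25.  22.] green foot [606.5 -49.1] yaw 92.8 cost 0.09
wrist 366 [48. 57.] blue foot [602.2 -13.6] yaw 92.0 cost 0.24
wrist 1337 [25. 46.] orange foot [604.7 -29.2] yaw 93.4 cost 0.55
wrist 2978 [-46.  22.] green foot [604.2 -48. ] yaw 92.4 cost 0.23
37.4 [ 610.  -131.9  252.6] [ 0.27  0.25 -0.68]
```

View pics/11.png

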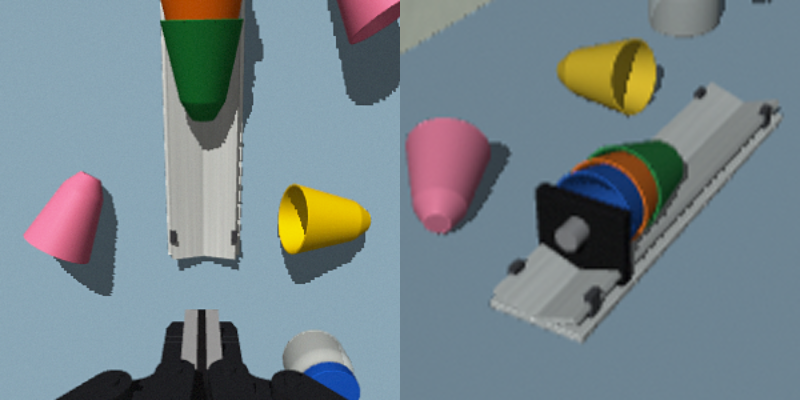

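The picture shows all three nested by the stop, but the rim tops read about 23 mm apart, wider than the ~18.5 mm I expect. I'll look straight down on the rims from closer.

```bash
python3 -m pendant '[[[4,0,0,0,0,0],[8,0,2,0,0,0],[12,0,5,0,0,0],[16,0,8,0,0,0],[18.2,-0.1,9.2,0,0,0],[18.2,-0.1,9.2,0,0,0],[18.2,-0.1,9.2,0,0,0],[18.2,-0.1,9.2,0,0,0]]]'
python3 - <<'E'
from h import *
c=cap("wrist"); save(c,"12.png")
np.savez("w2.npz",**{k:np.array(v) for k,v in c.items()})
hsv=cv2.cvtColor(c["frame"],cv2.COLOR_RGB2HSV); H=hsv[:,:,0].astype(int); S=hsv[:,:,1]
u0=np.array([np.cos(np.radians(92.2)),np.sin(np.radians(92.2))]); n=np.array([u0[1],-u0[0]])
for nm,hr in(("blue",(105,125)),("orange",(5,17)),("green",(50,85))):
    p=cloud(c,(H>=hr[0])&(H<=hr[1])&(S>100)); p=p[(abs(p[:,0]-603)<45)&(p[:,1]>-60)&(p[:,1]<85)&(p[:,2]>8)]
    d=p[:,:2]-[602.5,0]; t=d@u0; l=d@n
    for lo in range(-35,35,5):
        k=(l>=lo)&(l<lo+5)
        if k.sum()>15: print(nm,lo+2.5,k.sum(),"t",np.percentile(t[k],[2,98]).round(1),"z at front",p[k][t[k]>np.percentile(t[k],97)][:,2].mean().round(1))
E
```

```text
clock: 38.3
tcp_pos: [602.1, 48.8, 161.7]
eef_rot: [-0.004, 0.695, 0.719, -0.004]
force: [-0.7, -0.4, -1.1]
finger_gap: -0.3
blue -32.5 55 t [40.  68.5] z at front 49.7
blue -27.5 146 t [42.9 66.9] z at front 61.6
blue -22.5 169 t [45. 66.] z at front 70.2
blue -17.5 184 t [44.8 65.4] z at front 73.7
blue -12.5 194 t [44.7 65.4] z at front 135.4
blue -7.5 198 t [44.3 65.1] z at front 138.4
blue -2.5 234 t [40.5 64.9] z at front 126.0
blue 2.5 202 t [44.4 64.8] z at front 78.0
blue 7.5 194 t [45.1 65.1] z at front 75.3
blue 12.5 183 t [45.7 65.7] z at front 99.9
blue 17.5 176 t [46.  65.9] z at front 70.3
blue 22.5 163 t [46.5 66.7] z at front 66.8
blue 27.5 123 t [46.6 67.9] z at front 60.9
blue 32.5 29 t [40.2 71. ] z at front 65.1
orange -32.5 50 t [40.3 54.8] z at front 53.2
orange -27.5 78 t [23.2 59.2] z at front 64.5
orange -22.5 113 t [21.6 46.1] z at front 67.6
orange -17.5 121 t [21.6 46. ] z at front 69.3
orange -12.5 136 t [20.6 54.3] z at front 66.1
orange -7.5 135 t [20.4 45.7] z at front 75.3
orange -2.5 148 t [21.  46.4] z at front 136.8
orange 2.5 146 t [21.2 48.5] z 
[... 224 characters left out ...]
.1] z at front 53.3
orange 32.5 22 t [42.7 54. ] z at front 226.5
green -32.5 56 t [20.4 55. ] z at front 148.3
green -27.5 55 t [ 5.3 43.1] z at front 219.5
green -22.5 108 t [-8.2 24.4] z at front 65.8
green -17.5 115 t [-5.7 23.7] z at front 106.9
green -12.5 85 t [-3.2 22.9] z at front 63.3
green -7.5 62 t [10.  63.8] z at front 254.7
green -2.5 76 t [10.9 62.1] z at front 241.6
green 2.5 63 t [10.6 22.6] z at front 137.2
green 7.5 57 t [ 9.6 22.8] z at front 121.8
green 12.5 101 t [-4.1 23.1] z at front 130.4
green 17.5 120 t [-7.4 23.9] z at front 69.1
green 22.5 114 t [-10.9  24.8] z at front 64.0
green 27.5 65 t [ 3.2 28.1] z at front 56.6
green 32.5 26 t [26.4 34.8] z at front 227.8
```

View pics/12.png

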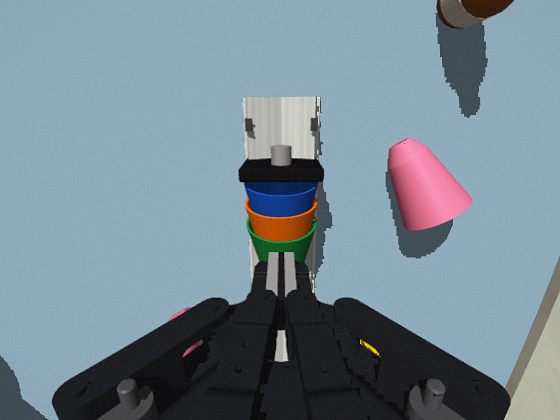

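The seen-from-above picture shows the green, orange and blue rims (282,232), (282,212) and (282,190) in order against the stop (282,170). The wider rim-top spacing fits the inner cups lying flatter inside the outer ones. From green's foot (−48) to the stop (≈72) is 120 mm, against 120–122 mm for a fully home stack, and both pushes ended hard. The arm is clear, so I'm handing in.

```bash
python3 -c "
from h import *
print(ctrl.hand_in()); s=st(); print(s['clock'],s['force'].round(1))"
```

```text
the job is handed in; nothing more can be done
None
the job is handed in; nothing more can be done
```

The three cups are nested in the cradle against the black stop, and the job was handed in at about 38.5 s of the 72 s allowed. I pushed orange slowly over blue, then picked up green, laid it in the trough behind them and pushed it over orange.

- **Seating:** each push ended hard, with force rising to 19 N for orange and 16 N for green and almost no further movement. After I backed off, green's foot stayed within 0.5 mm. From its foot to the stop is about 120 mm, against 120–122 mm calculated for a stack fully home.
- **Check that disagreed:** the rim tops read about 23 mm (green to orange) and 19.5 mm (orange to blue), where I expected about 18.5 mm. I put this down to the inner cups lying a few degrees flatter inside the outer ones. The overall length and the hard stops support that, but I did not measure it directly.
- **Rest of the scene:** I did not measure the bottle, jar, dish or look-alike cups again at the end. The arm did not go near them, the pictures showed nothing disturbed, and the gripper was clear of everything at hand-in.

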